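Push a jaw block home into the corner of a locating stop

ROBOT

A 6-joint arm with a two-finger parallel gripper is mounted at the origin on a cart in front of the work surface, level with it; the furniture and walls round the work are solid. World frame = base frame: x ahead of the robot, y to its left, z up, the work surface at z = 0. Lengths are in m, angles in rad, forces in N, time in s.
With the tool pointing down it reaches from about 0.275 to 0.825 m from the base axis. Payload 4.9 kg.
Tool frame: the origin (TCP) lies midway between the tips of the shut fingers; the grasp point (between the pads) lies 19 mm behind it (grip_point_offset is the distance from the TCP to the grasp point, in m); z points along the fingers, x is the direction in which the jaws open and shut, and the axes are right-handed (so a half turn about z gives the same grasp; the last joint's range is limited). The gripper opens to 85 mm and grips with 20 to 120 N. Pads are 22 mm wide; open, the fingers measure 114 mm over their backs; the gripper's body (76 mm by 85 mm) begins 54 mm behind the grasp point. The pads swing forward as they close: fully open they stand 13 mm farther back than shut.
Start: joints at [-1.47, 0.326, -0.193, 1.052, 0, 1.437], TCP at [0.128, -0.535, 0.231] pointing down, gripper open.
Joint ranges: [-2.65, 2.65], [-0.97, 1.79], [-1.3, 1.35], [-1.93, 2.1], [-1.47, 1.37], [-3.14, 3.14]. Speed limits (rad/s): [2.57, 2.57, 3.14, 3.14, 3.14, 3.14].

INTERFACE

Orientations are given as a rotation vector (axis times angle).
In Python, from cell import * gives the robot as it stands. Calls block until the motion is done:
- movep(position, orientation): joint-space move of the TCP to a pose.
- move_l(position, velocity=0.15, rot=None, until_force=None): straight line of the TCP; rot=None keeps the orientation; velocity is the mean speed in m/s. With until_force (N) it stops when the force on the tool has changed by that much, and returns True; else False.
- set_joints(angles): joint-space move.
- let_go() and grab(newtons=None): open the fingers fully, or close them until they stop; newtons is the grip in N (None keeps the last).
- sleep(seconds).
- ik(position, orientation): joint angles nearest the present ones, or None.
- get_state(): the state.
- grab_frame(name): name is "side" or "top" or "wrist"; returns a dict with "img" (420x560x3 uint8, red, green, blue), "fx", "fy", "cx", "cy" (pixels), "cam_to_world" (4x4, takes a point from camera to world coordinates); the wrist camera has in their place "T_tool_cam" (4x4, takes a point from camera to tool coordinates, whose origin is the TCP and whose axes are the tool frame's). Camera axes: x right, y down, z forward; pixel columns grow to the right and rows downward; lengths in m; the calibration is good to about 2 mm. A picture is of the moment at which its call begins: read the wrist's pose just before it. There is no depth.
A pose or a line that the arm cannot do raises MotionError and nothing moves.
- sign_off(): hands the job in, once; it reports no verdict.
Trained networks look in the newest picture that a camera, given by its name, has taken for a name from the list of things; names that differ only in an ending like _2 or _b are one class to them, and where a whole thing is asked for, a point or a joint stands for the part that bears it (a point fixed in the world has none). Each returns a list of dicts, best first, with "score" (0 to 1); they miss things now and then, are a little off and sometimes report something else, mostly with a low value. They report only what shows in the picture. A call takes as long as a camera call. They do not tell look-alikes from the thing itself.
- spot_in(camera, name): "centre" ([column, row] in pixels, amid what is visible of it).
- silhouettes(camera, name): "mask" (420x560 bool, what is visible of it) and "centre" ([column, row] in pixels, amid what is visible of it).
- tip_of(camera, name): "centre" ([column, row] in pixels: a listed point, or the origin of a listed thing).
The state is a dict: "clock": time; "q": joint angles; "joint_velocities": joint speeds; "tau": joint torques, N m; "position": TCP position; "eef_rot": TCP orientation; "contact_force": force on the tool from outside, world axes, zero at the start; "wrist_torque": the same for the moment, N m; "finger_gap": opening from 0.0 (shut) to 1.0 (fully open).
Only numpy, scipy, OpenCV 4.12 (cv2) and the standard library are available. Lean on these libraries where they do the work, as an engineer would, in place of code of your own. Each camera call takes 0.05 s, during which the arm holds its last target. There are 200 camera calls.

TASK

Push the larger of the two slotted steel jaw blocks beside the L-shaped stop along the table, gently and without gripping or lifting it, until it sits fully home in the corner of the stop: its long side flat against the long bar and its end against the short bar. Leave every other thing where it is, and finish with the hand clear of the block.

Things in the scene. Friction and masses are not known exactly. Their poses are not given: they have to be found in the camera images.
- large_block: The larger slotted jaw block, loose: light-grey ground steel, 42 x 68 x 26 mm high, holes in its top, 0.4 to 0.7 kg, flat on the table. Origin: centre of its underside; x along the 42 mm side, y along the 68 mm side, z up. It starts on the robot's side of the long bar, its faces some 35 to 100 mm from each bar, its y axis within 0.35 rad of the long bar's direction.
- stop: The L-shaped stop, fixed: two steel bars 14 mm wide, 18 mm high. Origin: the L's inner corner on the table. Long bar: inner face is the plane x = 0, facing -x (to the robot); it runs from y = -14 to +180 mm (+y: robot's left). Short bar: inner face is the plane y = 0, facing +y; it runs from x = -51 to -5 mm. Yaw within 0.25 rad of the world's.
- home (a point): The point on the table where the larger block's origin lies when it is fully home: x = -21, y = +34 mm in the stop's frame, axes as the stop's. Keep the arm clear of the big hardness tester on the left of the table: its base, 190 mm high, fills world x > 0.37, y > 0.50 m; its column and head stand higher.
- small_block: The smaller slotted jaw block, loose, to be left alone: 34 x 56 x 20 mm high, same look as the larger one, to the right of the short bar. Origin: centre of its underside.
- mount: A moulded specimen mount, loose, to be left alone: cylinder 32 mm across, 18 mm high, just beyond the long bar. Origin: centre of its underside.
- round_block: A round flat steel reference block, loose, to be left alone: 64 mm across, 13 mm high, beyond the long bar. Origin: centre of its underside.
- ball_case: A small lidded plastic box, loose, to be left alone: 42 x 62 x 21 mm, near the long bar's left end, beyond the bar's line. Origin: centre of its underside.
- level: A round bullseye level, loose, to be left alone: 48 mm across, 15 mm high, near the table's front edge. Origin: centre of its underside.
Things that resemble listed ones, but are neither listed nor needed, are in the scene too. What is shaped like the large_block but pink or red is not meant.

How it is judged:
At the end, for the whole second after the job is handed in: The larger jaw block lies flat and still on the table with its long side within 3 mm of the long bar and its end within 3 mm of the short bar, square to the stop within 0.05 rad (x of large_block in the frame of stop between -0.024 and -0.018 m and y of large_block in the frame of stop between 0.031 and 0.037 m and angle between the x axis of large_block and the x axis of stop, either way round below 0.05 rad and angle between large_block's own z axis and vertical below 0.05 rad and height (world z) of large_block below 0.004 m and linear speed of large_block below 0.01 m/s); the robot touches nothing.
It fails at once if the larger jaw block is lifted or tipped (underside centre more than 8 mm up, or tilted more than 0.2 rad) (height (world z) of large_block above 0.008 m or angle between large_block's own z axis and vertical above 0.2 rad).
It fails at once if the larger jaw block is squeezed or rammed (more than 40 N from the fingers) (contact force between the fingers and large_block above 40 N).
It fails at once if another loose thing (small slotted steel block, specimen mount, round block, small box, bullseye level) is moved more than 10 mm (distance of any of small_block, mount, round_block, ball_case, level from where it was at the start of the episode above 0.01 m).
It also fails if it takes over 56 s, if anything falls off the work surface, if the arm or the gripper's body presses on something with over 40 N, if the wrist force passes 120 N, or if a joint passes its speed limit or range.

## Working session

There is one attempt and no reset: what is moved stays moved. The work goes in short steps, each a Python script; the robot and the scene stay as the last script left them, time stands still between calls to the robot, and variables do not carry over. Pictures are saved under pics/ and viewed, about 8 in all and at most 12, crops included, and the job is handed in when it is done.

```bash
mkdir -p pics; cat > a.py <<'E'
from cell import *
import cv2,numpy as np
s=get_state();print(s['clock'],s['position'],s['eef_rot'],s['finger_gap'])
for c in ['top','side']:
    f=grab_frame(c); print(c,f['fx'],f['cx'],f['cy'],np.round(f['cam_to_world'],3).tolist())
    for n in ['large_block','small_block','stop','mount','round_block','ball_case','level']:
        print(n,[(np.round(d['centre']).tolist(),round(d['score'],2)) for d in silhouettes(c,n)][:4])
    print('home',[(np.round(d['centre'],1).tolist(),round(d['score'],2)) for d in tip_of(c,'home')][:3])
    cv2.imwrite(f'pics/{c}0.png',cv2.resize(f['img'][:,:,::-1],(800,600),interpolation=cv2.INTER_CUBIC))
E
python3 a.py
```

```text
0.0 [ 0.12788895 -0.53429574  0.23047518] [-2.46532479e+00  1.94518892e+00  1.98418507e-03] 1.0001996696086282
top 476.48284994560044 283.9700802834662 209.96233595235987 [[0.029, -0.997, 0.073, 0.476], [-0.999, -0.027, 0.031, 0.239], [-0.029, -0.074, -0.997, 0.927], [0.0, 0.0, 0.0, 1.0]]
large_block [([266.0, 242.0], 0.84), ([207.0, 237.0], 0.74), ([329.0, 263.0], 0.57)]
small_block [([292.0, 179.0], 0.73), ([366.0, 213.0], 0.64)]
stop [([293.0, 179.0], 0.81)]
mount [([292.0, 151.0], 0.61)]
round_block [([249.0, 150.0], 0.77), ([285.0, 180.0], 0.74)]
ball_case [([197.0, 164.0], 0.84)]
level [([402.0, 293.0], 0.76), ([290.0, 179.0], 0.35)]
home [([305.3, 188.6], 0.89)]
side 440.4635779418054 290.37168418849615 220.55503825888758 [[-0.923, -0.238, 0.303, 0.235], [-0.385, 0.585, -0.714, 0.944], [-0.007, -0.775, -0.632, 0.666], [0.0, 0.0, 0.0, 1.0]]
large_block [([334.0, 225.0], 0.95), ([300.0, 254.0], 0.89)]
small_block [([309.0, 200.0], 0.77)]
stop [([262.0, 222.0], 0.93)]
mount [([241.0, 223.0], 0.74)]
round_block [([220.0, 245.0], 0.92)]
ball_case []
level [([374.0, 198.0], 0.68)]
home [([275.8, 225.0], 0.84), ([301.4, 257.7], 0.39)]
```

View pics/top0.png

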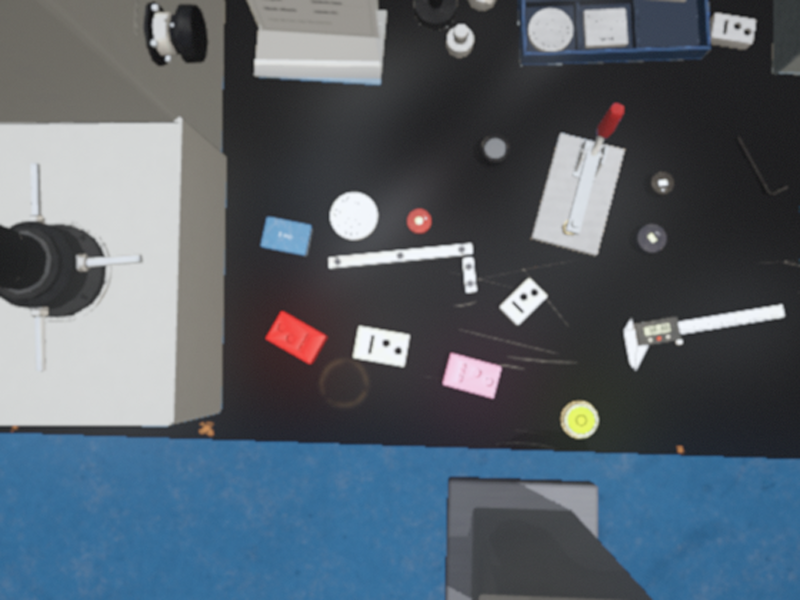

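View pics/side0.png

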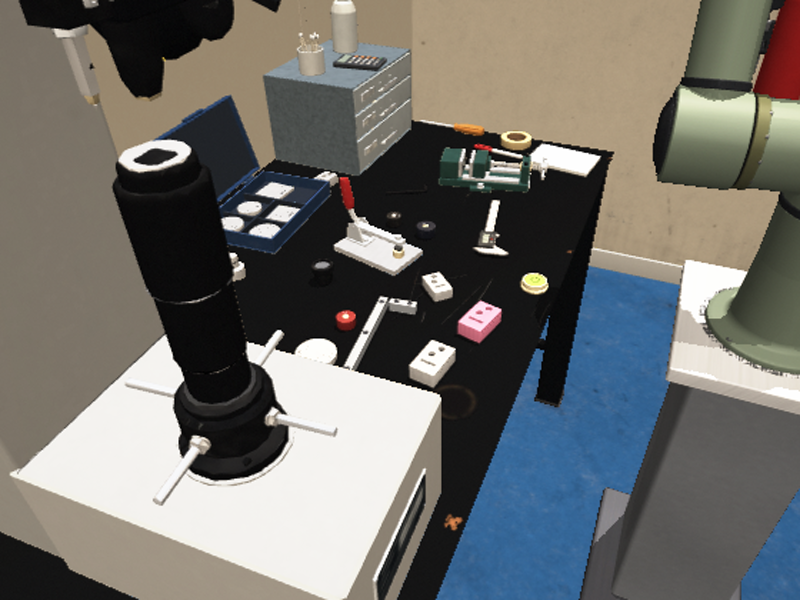

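The top view shows the grey large block at (381,346) in the 800-px picture, with the red look-alike at (296,338) and the pink one at (472,376). The stop's long bar runs from (328,262) to (473,249) and its short bar goes down to (470,292). The side view agrees. Next I'll fit the poses by projecting box models.

```bash
cat > h.py <<'E'
from cell import *
import cv2,numpy as np
from scipy.optimize import minimize
from scipy.spatial.transform import Rotation as R
BOX=dict(block=[(-.021,.021,-.034,.034,.026)],
         stop=[(0,.014,-.014,.18,.018),(-.051,-.005,-.014,0,.018)])
def frame(c):
    s=get_state(); f=grab_frame(c)
    if c=='wrist':
        T=np.eye(4);T[:3,:3]=R.from_rotvec(s['eef_rot']).as_matrix();T[:3,3]=s['position']
        f['cam_to_world']=T@f['T_tool_cam']
    return f
def proj(f,P):
    M=np.linalg.inv(f['cam_to_world']); Q=P@M[:3,:3].T+M[:3,3]
    return np.c_[f['fx']*Q[:,0]/Q[:,2]+f['cx'],f['fy']*Q[:,1]/Q[:,2]+f['cy']]
def ray(f,uv,z):
    d=f['cam_to_world'][:3,:3]@[(uv[0]-f['cx'])/f['fx'],(uv[1]-f['cy'])/f['fy'],1]; o=f['cam_to_world'][:3,3]
    return (o+d*(z-o[2])/d[2])[:2]
def render(f,kind,p):
    m=np.zeros((420,560),np.float32); c,s=np.cos(p[2]),np.sin(p[2])
    for a,b,e,g,h in BOX[kind]:
        P=np.array([[c*x-s*y+p[0],s*x+c*y+p[1],z] for x in(a,b) for y in(e,g) for z in(0,h)])
        hull=cv2.convexHull(proj(f,P).astype(np.float32))
        t=np.zeros((420,560),np.uint8)
        cv2.fillPoly(t,[np.round(hull*16).astype(np.int32)],255,cv2.LINE_AA,4)
        m=np.maximum(m,t/255.)
    return m
def fit(f,mask,kind,p0):
    B=lambda m:cv2.GaussianBlur(m.astype(np.float32),(0,0),1.5)
    t=B(mask); n=mask.sum()
    cost=lambda v:((B(render(f,kind,[v[0]/100,v[1]/100,v[2]/5]))-t)**2).sum()/n
    v0=np.array([p0[0]*100,p0[1]*100,p0[2]*5])
    r=minimize(cost,v0,method='Nelder-Mead',options=dict(initial_simplex=v0+np.vstack([np.zeros(3),np.eye(3)*.8]),maxiter=300))
    return np.array([r.x[0]/100,r.x[1]/100,r.x[2]/5]),r.fun
def pick(c,name,f,near,tol=25):
    for d in silhouettes(c,name):
        if np.hypot(*(np.array(d['centre'])-near))<tol: return d['mask']
def instop(S,p):
    c,s=np.cos(S[2]),np.sin(S[2]); d=np.array(p[:2])-S[:2]
    return np.array([c*d[0]+s*d[1],-s*d[0]+c*d[1]])
def toworld(S,q):
    c,s=np.cos(S[2]),np.sin(S[2]); return np.array([S[0]+c*q[0]-s*q[1],S[1]+s*q[0]+c*q[1]])
E
cat > b.py <<'E'
from h import *
f=frame('top'); g=frame('side')
b0=ray(f,(266,242),.02); S0=ray(f,(329,177),.018)
print(b0,S0)
for c,F in(('top',f),('side',g)):
    mb=pick(c,'large_block',F,proj(F,np.array([[*b0,.015]]))[0]); ms=pick(c,'stop',F,(285,180) if c=='top' else (262,222),40)
    if ms is not None:
        S=min((fit(F,ms,'stop',[*S0,a]) for a in(-.2,0,.2)),key=lambda r:r[1]); print(c,'stop',np.round(S[0],4),S[1])
    if mb is not None:
        b=min((fit(F,mb,'block',[*b0,a]) for a in(-.4,-.1,.2,.4)),key=lambda r:r[1]); print(c,'block',np.round(b[0],4),b[1])
    print('rel',instop(S[0],b[0]),b[0][2]-S[0][2])
E
python3 b.py
```

```text
[0.4811394  0.29949544] [0.60891498 0.1826248 ]
top stop [0.6091 0.1953 0.1354] 0.01663882030647459
top block [ 0.4815  0.2993 -0.1548] 0.02804799490746879
rel [-0.11233407  0.12029749] -0.2902618921819339
side stop [0.6081 0.1929 0.1405] 0.14130039517841642
side block [ 0.4812  0.299  -0.102 ] 0.015679857005243717
rel [-0.11087232  0.12282661] -0.24252917006680474
```

```bash
cat > c.py <<'E'
from h import *
S=np.array([.6088,.1943,.137]); b=np.array([.4813,.2992,-.13])
c,s=np.cos(S[2]),np.sin(S[2])
best=None
for sg in(1,-1):
    X=np.array([-s*sg,c*sg,0]);Z=np.array([0,0,-1.]);M=np.c_[X,np.cross(Z,X),Z]
    rv=R.from_matrix(M).as_rotvec(); q=ik([*toworld(S,(-.175,.122)),.2],rv)
    print(sg,q)
    if q is not None and (best is None or abs(q[5])<abs(best[1][5])): best=(rv,q)
rv=best[0]; np.save('rv.npy',rv)
grab(20)
movep([*toworld(S,(-.175,.10)),.22],rv)
st=get_state();print(st['clock'],st['position'],st['finger_gap'],st['contact_force'])
f=frame('wrist')
u=proj(f,np.array([[*b[:2],.013],[*toworld(S,(0,.08)),.01]]));print(u)
im=f['img'][:,:,::-1].copy()
for n,k,p,uv in(('large_block','block',b,u[0]),('stop','stop',S,u[1])):
    m=pick('wrist',n,f,uv,60)
    if m is None: print('no',n); continue
    r=fit(f,m,k,p);print(n,np.round(r[0],4),r[1])
    cs,_=cv2.findContours((render(f,k,r[0])>.5).astype(np.uint8),0,2);cv2.drawContours(im,cs,-1,(0,0,255),1)
cv2.imwrite('pics/w1.png',im)
E
python3 c.py
```

```text
1 [ 4.62904361e-01  2.77230121e-01 -3.45605664e-01  9.47960542e-01
 -4.44089210e-16  3.25904361e-01]
-1 [ 4.62904361e-01  2.77230121e-01 -3.45605664e-01  9.47960542e-01
 -4.44089210e-16 -2.81568829e+00]
4.975 [0.42224348 0.26895335 0.22002659] 0.002410673715578683 [0.5031101  0.09483965 0.5913081 ]
[[301.35812624 231.98865447]
 [267.17159741 313.77932852]]
large_block [ 0.4802  0.3    -0.1755] 0.02275820264019937
no stop
```

View pics/w1.png

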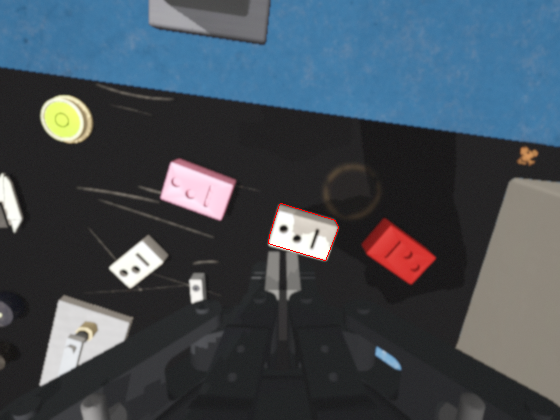

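The wrist view confirms the large block at about (303,232), with the fitted outline tight on it and the fingers shut at (282,272). Now I'll make the first push, towards the long bar.

```bash
cat > d.py <<'E'
from h import *
S=np.array([.6088,.1943,.137]); rv=np.load('rv.npy')
P=lambda x,y,z:[*toworld(S,(x,y)),z]
move_l(P(-.185,.121,.05),.2); move_l(P(-.185,.121,.009),.08)
print(move_l(P(-.075,.121,.009),.045,until_force=12))
st=get_state();print(st['clock'],instop(S,st['position']),st['contact_force'])
for c in('top','side'):
    f=frame(c)
    b=np.array([*toworld(S,(-.043,.121)),S[2]])
    m=pick(c,'large_block',f,proj(f,np.array([[*b[:2],.015]]))[0],20)
    if m is not None:
        r=fit(f,m,'block',b);print(c,instop(S,r[0][:2]),r[0][2]-S[2],r[1])
    im=cv2.resize(f['img'][120:330,170:450,::-1],(800,600),interpolation=cv2.INTER_CUBIC);cv2.imwrite(f'pics/{c}2.png',im)
E
python3 d.py
```

```text
False
9.3833 [-0.07509916  0.12100137] [-2.48869567 -0.14539648 -1.18471558]
side [-0.04095795  0.13208992] 0.3051168044759437 0.2423816426595052
```

View pics/side2.png

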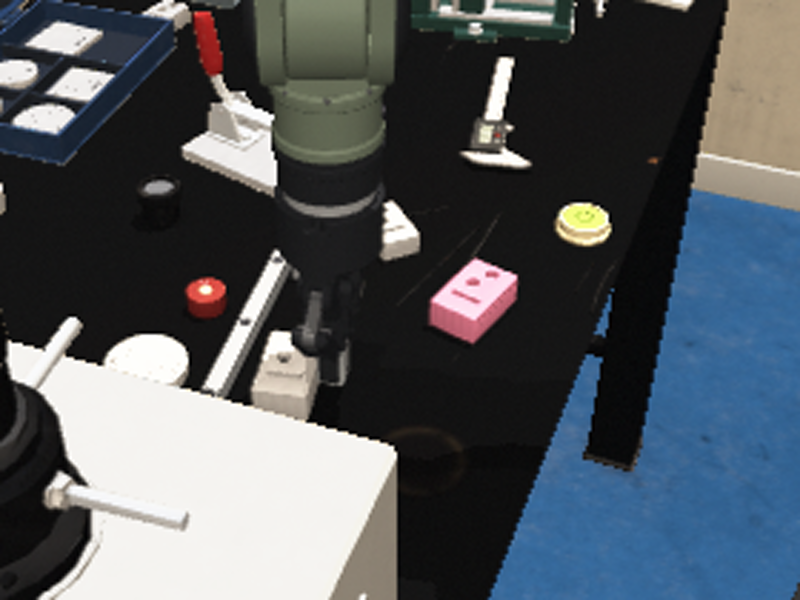

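The side view shows the block ahead of the fingers and roughly parallel to the bar, with a small gap left. I'll seat it against the bar, then retreat and check.

```bash
cat > e.py <<'E'
from h import *
S=np.array([.6088,.1943,.137]); rv=np.load('rv.npy')
P=lambda x,y,z:[*toworld(S,(x,y)),z]
print(move_l(P(-.045,.121,.009),.03,until_force=9))
st=get_state();print(st['clock'],instop(S,st['position']),st['contact_force'])
x,y=instop(S,st['position'])
move_l(P(x-.02,y,.009),.1); move_l(P(-.16,.20,.12),.2)
for c in('top','side','wrist'):
    f=frame(c)
    b=np.array([*toworld(S,(-.021,.121)),S[2]])
    m=pick(c,'large_block',f,proj(f,np.array([[*b[:2],.015]]))[0],40)
    if m is not None:
        r=fit(f,m,'block',b);print(c,instop(S,r[0][:2]),r[0][2]-S[2],r[1])
    else: print('no',c)
    im=f['img'][:,:,::-1] if c=='wrist' else cv2.resize(f['img'][120:330,170:450,::-1],(800,600),interpolation=cv2.INTER_CUBIC)
    cv2.imwrite(f'pics/{c}3.png',im)
st=get_state();print(st['clock'])
E
python3 e.py
```

```text
True
10.275 [-0.05627109  0.12169015] [ 0.4823224   0.71530462 -0.38118482]
top [-0.02306019  0.13041345] 0.03261543559105551 0.015109267135825059
side [-0.02236519  0.12621013] 0.1433084604606054 0.05345798068576389
wrist [0.13423958 0.03032864] -1.2515327947975428 0.7000189735775902
11.85
```

View pics/top3.png

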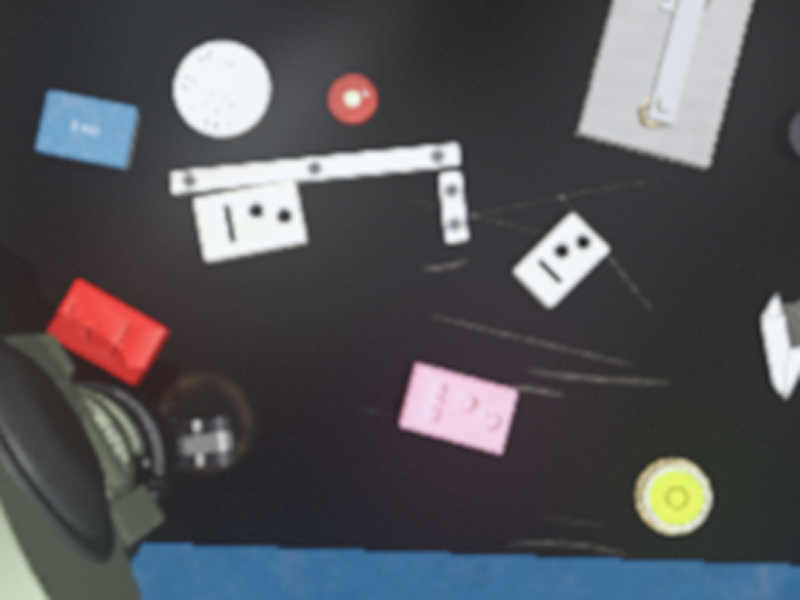

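The top crop shows the block touching the long bar at a slight angle, (195–305, 185–262), and the other things in place. Next I'll push its left end along the bar, re-square it, then seat it.

```bash
cat > g.py <<'E'
from h import *
S=np.array([.6088,.1943,.137]); rv=np.load('rv.npy')
P=lambda x,y,z:[*toworld(S,(x,y)),z]
def rep(t): st=get_state(); print(t,round(st['clock'],2),np.round(instop(S,st['position']),4),np.round(st['contact_force'],2)); return instop(S,st['position'])
move_l(P(-.018,.20,.12),.2); move_l(P(-.018,.20,.04),.2); move_l(P(-.018,.20,.009),.06)
print(move_l(P(-.018,.097,.009),.04,until_force=12)); x,y=rep('y1')
move_l(P(x,y+.02,.009),.1); move_l(P(x,y+.02,.05),.15); move_l(P(-.085,.048,.05),.2); move_l(P(-.085,.048,.009),.1)
print(move_l(P(-.045,.048,.009),.025,until_force=9)); x,y=rep('x2')
move_l(P(x-.03,y,.009),.1); move_l(P(-.16,.10,.12),.2)
for c in('top','side'):
    f=frame(c)
    b=np.array([*toworld(S,(-.021,.048)),S[2]])
    m=pick(c,'large_block',f,proj(f,np.array([[*b[:2],.015]]))[0],30)
    if m is not None:
        r=fit(f,m,'block',b);print(c,instop(S,r[0][:2]),r[0][2]-S[2],r[1])
    else: print('no',c)
    cv2.imwrite(f'pics/{c}4.png',cv2.resize(f['img'][120:330,170:450,::-1],(800,600),interpolation=cv2.INTER_CUBIC))
rep('end')
E
python3 g.py
```

```text
False
y1 16.65 [-0.018   0.0971] [ 0.33  2.62 -0.78]
True
x2 19.8 [-0.0548  0.047 ] [ 0.83  0.25 -0.11]
top [-0.02107454  0.05510745] -0.020279277027511894 0.01494472006496936
side [-0.02260904  0.05692928] 0.05571200797358919 0.026878276587405922
end 21.3 [-0.1601  0.0994] [-0.99 -0.14  0.42]
```

View pics/top4.png

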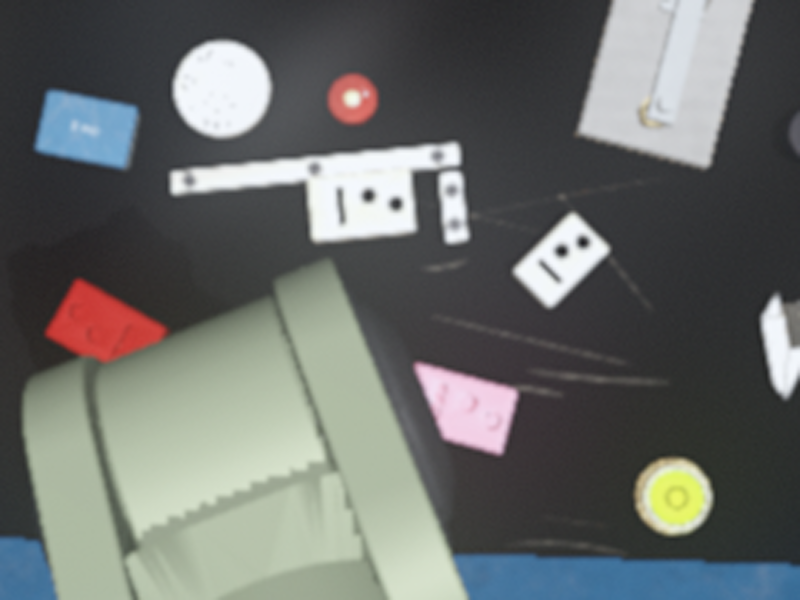

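The block is now flat on the long bar with about 20 mm left to the short bar (418→440 px). I'll do the final seating pushes.

```bash
cat > k.py <<'E'
from h import *
S=np.array([.6088,.1943,.137]); rv=np.load('rv.npy')
P=lambda x,y,z:[*toworld(S,(x,y)),z]
def rep(t): st=get_state(); print(t,round(st['clock'],2),np.round(instop(S,st['position']),4),np.round(st['contact_force'],2)); return instop(S,st['position'])
def pushy():
    move_l(P(-.019,.115,.05),.2); move_l(P(-.019,.115,.009),.1)
    print(move_l(P(-.019,.064,.009),.03,until_force=10)); x,y=rep('y')
    move_l(P(x,y+.02,.009),.1); move_l(P(x,y+.02,.05),.15)
def pushx():
    move_l(P(-.085,.034,.05),.2); move_l(P(-.085,.034,.009),.1)
    print(move_l(P(-.045,.034,.009),.03,until_force=10)); x,y=rep('x')
    move_l(P(x-.03,y,.009),.1)
pushy(); pushx(); move_l(P(-.085,.034,.05),.2); pushy()
move_l(P(-.10,.15,.12),.2); move_l(P(-.20,.15,.15),.2)
for c in('top','side'):
    f=frame(c)
    b=np.array([*toworld(S,(-.021,.034)),S[2]])
    m=pick(c,'large_block',f,proj(f,np.array([[*b[:2],.015]]))[0],30)
    if m is not None:
        r=fit(f,m,'block',b);print(c,instop(S,r[0][:2]),r[0][2]-S[2],r[1])
    else: print('no',c)
    x0,y0=(250,140) if c=='top' else (200,160)
    cv2.imwrite(f'pics/{c}5.png',cv2.resize(f['img'][y0:y0+90,x0:x0+120,::-1],(800,600),interpolation=cv2.INTER_CUBIC))
rep('end')
E
python3 k.py
```

```text
True
y 23.88 [-0.0193  0.0833] [-0.8   2.08  1.09]
True
x 26.83 [-0.055   0.0339] [ 0.25 -0.21 -0.17]
True
y 29.96 [-0.0191  0.0834] [0.62 2.49 0.16]
top [-0.02123746  0.03510924] -0.01982344673691598 0.02047800724863713
side [-0.0223447  0.0375801] 0.0396007207551953 0.04260379448533058
end 32.34 [-0.199   0.1498] [ 0.18 -0.04 -0.41]
```

View pics/top5.png

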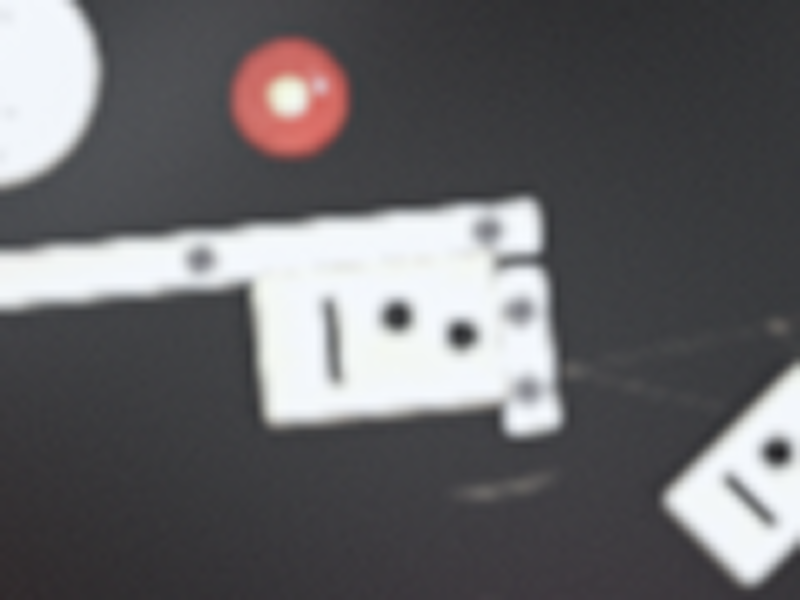

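View pics/side5.png

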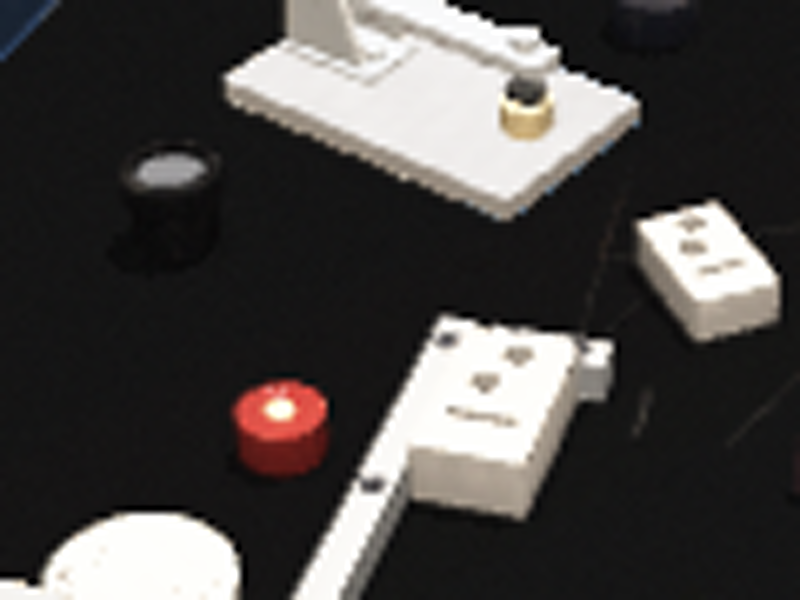

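Both views show the block's long side along the long bar and its end against the short bar, with no dark gap. The outer edge-to-edge lengths scale to about 83.5 mm (expected 82) and 57.6 mm (expected 56), and the edge slopes match to within 0.002 rad. The repeated push stopped at the same point, 0.0833 then 0.0834, so the block is seated. I'm handing in.

```bash
python3 -c "
from cell import *
sleep(0.3);print(sign_off(), get_state()['clock'])"
```

```text
the job is handed in; nothing more can be done
the job is handed in; nothing more can be done
```

I pushed the large grey block with shut fingers, never gripping or lifting it, and it looks fully home in the corner of the stop. I pushed it squarely onto the long bar, then along the bar to the short bar, then re-seated it both ways with 9–12 N force stops. I handed in at about 33 s with the hand clear; no verdict was reported.

**Checks that agreed:**
- The repeated end push stopped at the same point (0.0833 then 0.0834 m), so the block had nothing left to move into.
- The last top-camera fit put it at x = -21.2 mm and y = 35.1 mm in the stop's frame, 0.02 rad out of square. Home is -21, 34.
- The enlarged pictures show no gap at either bar, and the edges run parallel.
- In the last pictures the small block, mount and round block looked unmoved. The ball case and level last showed in the frame before the final pushes, also unmoved.

**Checks that disagreed:**
- The final side-camera fit was poorer: y = 37.6 mm (the limit is 37) and 0.04 rad. I judged it biased by white-on-white masks.
- The mid-way vision fits read about 6 mm farther from the short bar than the fingers' contact position implied. The contact reading and the visible gap agreed with each other, so I trusted those.

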